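# Jaw-gauge a stepped stirrer hub and lock the reading

### The arm

A 6-joint arm with a two-finger parallel gripper is mounted at the origin on the work surface. World frame = base frame: x ahead of the robot, y to its left, z up, the work surface at z = 0. Lengths are in m, angles in rad, forces in N, time in s.
With the tool pointing down it reaches from about 0.2 to 0.875 m from the base axis. Payload 3.4 kg.
Tool frame: the origin (TCP) lies on the centre line of the jaws, within the pads' length; the fingertips stand ahead of it and the grasp point (between the pads) is the TCP (tcp_to_tips is the z of the fingertips in the tool frame, in m); z points along the fingers, y is the line along which they close (so a half turn about z gives the same grasp; the last joint's range is limited). The gripper opens to 94 mm and grips with 3 to 60 N. Pads are 16 mm wide; open, the fingers measure 119 mm over their backs; the gripper's body (75 mm by 177 mm) begins 78 mm behind the grasp point.
Start: joints at [-1.356, 0.276, 1.505, -0, 1.361, -0.121], TCP at [0.189, -0.543, 0.224] pointing down, gripper open.
Joint ranges: [-2.89, 2.89], [-0.75, 2.08], [0.22, 2.7], [-1.18, 4.32], [0.11, 2.71], [-2.7, 2.7]. Speed limits (rad/s): [2.57, 2.57, 3.14, 3.14, 3.14, 3.14].

### API

Orientations are given as a unit quaternion [x, y, z, w].
In Python, from plant import read_state, camera, hand_in, tcp_to_tips gives the robot as it stands. The module is installed in compiled form; this text tells all that it offers.
- The arm moves only by the tool arm_command, never from a script. Its argument "rows" is a list that holds one entry, the list of rows, each a list of 7 numbers: the shift along the tool's x, y, z normalised to -1 to 1, where 1 is 250 mm, then the turn, a rotation vector about the tool's x, y, z normalised to -1 to 1, where 1 is pi/2 rad, then the finger opening in mm, from 0 to 94. A call has 1 to 20 rows; each row is the pose to reach, as a shift and turn from the pose commanded when the call began, along the tool's axes at that moment; what a row does not reach only later rows make up. A row lasts 1/12 s, in which the tool goes at most 41.7 mm and 7.16 degrees, less where a joint would pass 70% of its speed; a pose out of reach is approached as far as the arm can. A call with a number of a shift or a turn outside -1 to 1 is refused whole. A call with a gripper value outside its range is refused whole. The fingers move at their own pace and stop on an object; the grip force is fixed at half the most. Time passes only in rows, so rows that repeat a pose let the fingers close. It gives the time, the measured TCP pose, the force, the opening and the grip force at its end, in the units of the state.
- read_state(): the state, without advancing time (a new reading comes with each control period).
- camera(name): name is "side" or "top" or "wrist"; returns a dict with "color" (480x640x3 uint8, blue, green, red), "mtx" (3x3 intrinsics, pixels), "dist_coeffs" ([k1, k2, p1, p2, k3] as OpenCV has them; the pictures are not rectified), "camera_from_world" (4x4, takes a point from world to camera coordinates). Camera axes: x right, y down, z forward; pixel columns grow to the right and rows downward; lengths in m; the calibration is good to about 2 mm. A picture is of the moment at which its call begins. There is no depth.
- hand_in(): hands the job in; it is judged then, once.
The state is a dict: "time": time; "joints": joint angles; "joint_vel": joint speeds; "joint_torque": joint torques, N m; "tool_pos": TCP position; "orientation": TCP orientation; "force": force on the tool from outside, world axes, zero at the start; "torque": the same for the moment, N m; "finger_gap": opening from 0.0 (shut) to 1.0 (fully open); "grip_force": force on a finger pad.
Only numpy, scipy, OpenCV 4.12 (cv2) and the standard library are available. Lean on these libraries where they do the work, as an engineer would, in place of code of your own. Each camera call takes 0.05 s, during which the arm holds its last target. There are 200 camera calls.

### The job

Stand the stepped stirrer hub upright, thick body down, on the bed of the jaw gauge between its two jaws, and slide the moving jaw shut until both jaws bear on the thick body, holding it pressed there for a moment but without forcing it. Then turn the clamp knob on the carriage clockwise to the clamped position so the reading stays, with the jaws still closed on the hub. Do not drop the hub or disturb the other turned parts, the jar or the bottle.

Things in the scene. Friction and masses are not known exactly. Their poses are not given: they have to be found in the camera images.
- gauge: Bench jaw gauge, a fixed steel bed 270 x 110 x 15 mm (x, y, z) screwed to the bench. Origin: centre of its underside, on the bench. Its x axis is the slide direction (+x = moving jaw opens). Bed top is 15 mm above the origin. The fixed jaw's measuring face is at x = -90 mm. A guide strip 14 mm wide, rising to 33 mm above the bench, runs along its +y edge (y = 41 to 55 mm).
- fixed_face (a point): Fixed steel jaw, 22 x 50 x 45 mm, standing on the bed. This point: bottom centre of its measuring face; the face looks to gauge +x and is 50 mm wide in y and 45 mm high, the block lies behind it (-x).
- moving_face (a point): Sliding steel jaw, 42 x 50 x 44.5 mm, front part of the carriage. This point: bottom centre of its measuring face, 0.5 mm above the bed; the face looks to gauge -x, the block and the carriage lie behind it (+x) to 108 mm from the face. The carriage behind the jaw is 72 mm wide and its top is 56.5 mm above the bench. It is moved by pushing it or by its clamp knob.
- carriage (a joint): Opening between the two measuring faces in m: 0 shut, 0.09 fully open. Slides with about 1.5 N of friction and stays where left.
- clamp (a joint): Clamp knob angle in rad: 0 loose, 1.5 at its stop, growing clockwise seen from above. The carriage counts as clamped above 1.2.
- clamp_grip (a point): Grip point of the clamp knob: on its vertical axis, 97 mm above the bench, 75 mm behind the moving jaw's face (gauge +x), on the gauge's centre line. The knob is a black upright bar, 64 mm long along the point's x axis, 14 mm thick along its y, its top 110 mm and the bar's foot 80 mm above the bench; it turns about z and rides on the carriage. At clamp = 0 its bar lies along the slide direction.
- slab: Fixed white stone slab, 240 x 240 x 14 mm, on which three turned parts and a jar stand. Origin: centre of its underside.
- hub: The stepped stirrer hub, turned steel, 115 mm tall, standing: thick body 40 mm diameter for the lower 60 mm, plain neck 24 mm diameter for the upper 55 mm. About 0.45 kg. Origin: centre of its underside, z up its axis.
- sleeve: Bystander: plain straight steel cylinder, 48 mm diameter, 115 mm tall. Origin: centre of its underside.
- spigot: Bystander: steel part 115 mm tall, thin foot 30 mm diameter, a broad flange 64 mm diameter at 48 to 60 mm height, neck 24 mm diameter above. Origin: centre of its underside.
- jar: Bystander: white plastic jar with screw cap, 54 mm diameter, 100 mm tall. Origin: centre of its underside.
- flask: Bystander: glass bottle with blue cap, 64 mm diameter, 190 mm tall, on the bench between the gauge and the slab. Origin: centre of its underside.

How it is judged:
On the way:
1. with the clamp knob still loose, the hub stands on the bed and both jaws press on it (over 1 N each) for 0.2 s (angle between hub's own z axis and vertical below 0.08 rad and z of hub in the frame of gauge between 0.011 and 0.019 m and y of hub in the frame of gauge between -0.022 and 0.022 m and contact force between each of carriage_c2, gauge_c2 and hub above 1 N and value of joint carriage between 0.037 and 0.043 m and value of joint clamp below 1 rad), for 0.2 s.
At the end, for the whole second after the job is handed in: Hub upright (0.08 rad) and at rest on the gauge bed, its axis within 22 mm of the jaws' centre line and of the fixed jaw's face; jaw opening 37.5 to 42 mm (closed on the 40 mm body); clamp knob past 1.2 rad; bystanders upright where they were (angle between hub's own z axis and vertical below 0.08 rad and z of hub in the frame of gauge between 0.011 and 0.019 m and y of hub in the frame of gauge between -0.022 and 0.022 m and value of joint carriage between 0.0375 and 0.042 m and x of hub in the frame of fixed_face below 0.022 m and value of joint clamp above 1.2 rad and linear speed of hub below 0.02 m/s and angle between each of sleeve, spigot, jar, flask's own z axis and vertical below 0.1 rad); the robot touches nothing.
It fails at once if another turned part moved over 25 mm or tipped (distance of any of sleeve, spigot from where it was at the start of the episode above 0.025 m or angle between any of sleeve, spigot's own z axis and vertical above 0.3 rad).
It fails at once if jar or bottle moved over 25 mm or tipped (distance of any of jar, flask from where it was at the start of the episode above 0.025 m or angle between any of jar, flask's own z axis and vertical above 0.3 rad).
It fails at once if hub forced by a jaw (over 60 N) (contact force between hub and carriage_c2 above 60 N or contact force between hub and gauge_c2 above 60 N).
It fails at once if hub dropped or slammed down (over 120 N) (contact force between hub and gauge_c0 above 120 N or contact force between hub and slab above 120 N).
It also fails if it takes over 66 s, if anything falls off the work surface, if the arm or the gripper's body presses on something with over 40 N, if the wrist force passes 120 N, or if a joint passes its speed limit or range.

## Working session

There is one attempt and no reset: what is moved stays moved. The work goes in short steps, Python scripts to look and compute and a tool call to move; the robot and the scene stay as the last step left them, time stands still between calls to the robot, and variables do not carry over. Pictures are saved under pics/ and viewed, at most 12 in all, crops included, and the job is handed in when it is done.

Besides the shell and the picture viewer there is one more tool, called as a command line: name --argument value ..., lists and objects as JSON in quotes. arm_command: Moves the arm, as the interface text tells. Scaled input: -1 to 1 covers 250 mm each way for a shift and pi/2 rad each way for a turn. Its arguments: {"type":"object","properties":{"rows":{"type":"array"}},"required":["rows"]}

```bash
mkdir -p pics
python3 - <<'E'
from plant import *
import cv2
s=read_state(); print(s, tcp_to_tips)
for n in ("top","side"):
    c=camera(n); cv2.imwrite(f"pics/{n}0.png",c["color"]); print(n,c["mtx"].tolist(),c["dist_coeffs"],c["camera_from_world"].round(4).tolist() if hasattr(c["camera_from_world"],'round') else c["camera_from_world"])
E
```

```text
{'time': 0.0, 'joints': array([-1.35595492e+00,  2.76552791e-01,  1.50610100e+00, -1.98808588e-05,
        1.36069496e+00, -1.20994876e-01]), 'joint_vel': array([ 1.38728262e-04, -4.08867708e-04,  9.98774704e-04, -1.95237693e-04,
        4.56423340e-05,  3.93255942e-04]), 'joint_torque': array([-6.29435090e-04, -4.04586518e+01, -2.37232447e+01,  6.96559343e-02,
        3.44283564e-02, -1.53457381e-04]), 'tool_pos': array([ 0.18937393, -0.54236191,  0.22364159]), 'orientation': array([ 9.85934117e-01,  1.67132124e-01, -5.08951627e-05, -8.76627461e-04]), 'force': array([-0.16573298,  0.90734655, -0.45417494]), 'torque': array([ 0.00767415, -0.03597732,  0.0130184 ]), 'grip_force': 0.0, 'finger_gap': 1.0013976843712855} 0.019
top [[508.58926011265584, 0.0, 307.035388840224], [0.0, 508.58926011265584, 238.57976046015818], [0.0, 0.0, 1.0]] [-0.01125206  0.          0.          0.          0.        ] [[-0.0108, -0.9999, 0.0075, 0.0159], [-0.9957, 0.0101, -0.0924, 0.5328], [0.0923, -0.0084, -0.9957, 0.9217], [0.0, 0.0, 0.0, 1.0]]
side [[537.7601438712509, 0.0, 317.64564212653573], [0.0, 537.7601438712509, 245.963553300029], [0.0, 0.0, 1.0]] [-0.14911314  0.          0.          0.          0.        ] [[-0.9807, -0.1953, -0.0101, 0.5517], [-0.1264, 0.6726, -0.7291, 0.1199], [0.1492, -0.7138, -0.6843, 1.0063], [0.0, 0.0, 0.0, 1.0]]
```

View pics/top0.png

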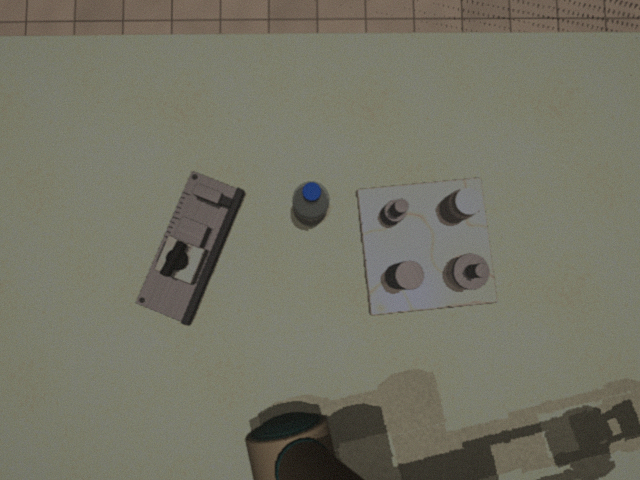

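View pics/side0.png

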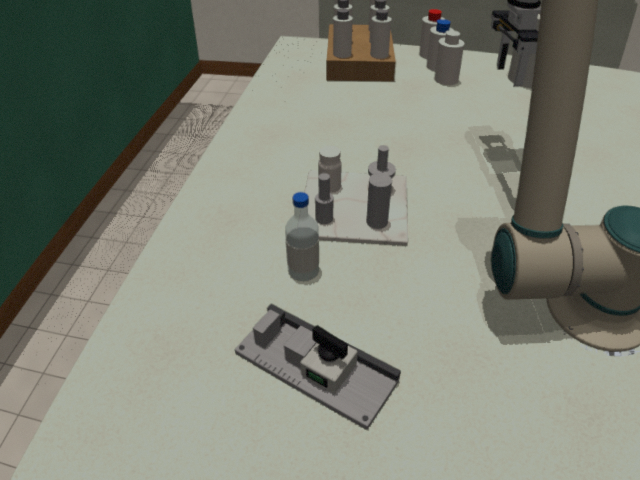

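The top view shows the hub at about (397,208), the flask at (311,200) and the gauge with corners near (195,172), (243,188), (187,325) and (137,303). The fixed jaw is at the top. The side view agrees. Next I'll look at enlarged crops.

Run:
```python
import cv2,numpy as np
t=cv2.imread("pics/top0.png")
a=cv2.convertScaleAbs(cv2.resize(t[165:335,130:250],None,fx=3.5,fy=3.5,interpolation=2),alpha=1.5)
b=cv2.convertScaleAbs(cv2.resize(t[180:240,370:420],None,fx=7,fy=7,interpolation=2),alpha=1.5)
im=np.zeros((595,780,3),np.uint8); im[:a.shape[0],:a.shape[1]]=a; im[:b.shape[0],425:425+b.shape[1]]=b
cv2.imwrite("pics/c0.png",im)
```

```text
(no output)
```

View pics/c0.png

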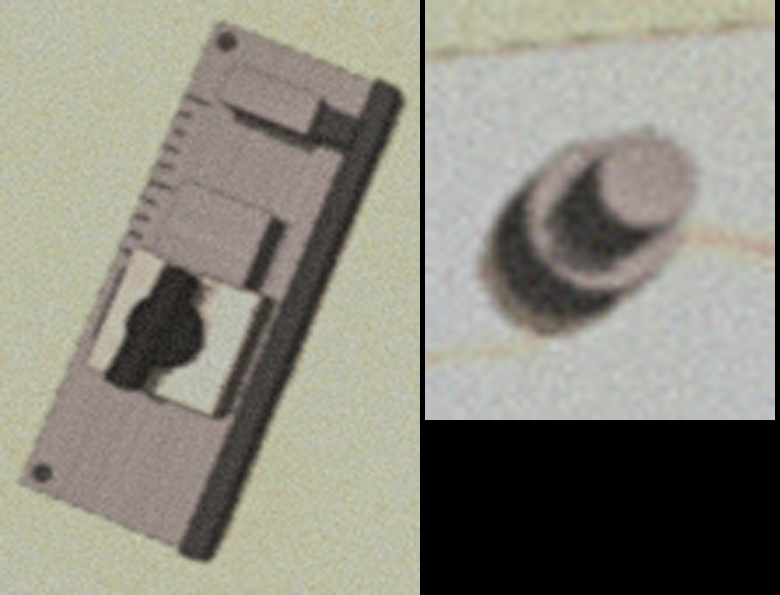

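```bash
cat > h.py <<'E'
import numpy as np,cv2
from plant import *
def ray(c,uv,z):
    p=cv2.undistortPoints(np.array([[uv]],float),c["mtx"],c["dist_coeffs"])[0,0]
    M=np.array(c["camera_from_world"]); R,t=M[:3,:3],M[:3,3]
    o=-R.T@t; d=R.T@np.array([*p,1]); return o+d*(z-o[2])/d[2]
def proj(c,P):
    M=np.array(c["camera_from_world"]); return cv2.projectPoints(np.array(P,float).reshape(-1,3),cv2.Rodrigues(M[:3,:3])[0],M[:3,3],c["mtx"],c["dist_coeffs"])[0][:,0]
E
python3 - <<'E'
from h import *
c=camera("top")
G=lambda u,v,z:ray(c,(130+(u+.5)/3.5-.5,165+(v+.5)/3.5-.5),z)
for n,u,v,z in [("TL",220,24,.015),("BL",22,484,.015),("sTi",376,82,.033),("sBi",182,550,.033),("mL",185,183,.06),("mR",277,222,.06),("fL",224,98,.06),("fR",308,133,.06),("fbL",237,66,.06),("fbR",325,100,.06),("kn1",125,385,.11),("kn2",180,270,.11)]:
    print(n,G(u,v,z).round(4))
print("hub",ray(c,(370+(648.5-425)/7-.5,180+182.5/7-.5),.129).round(4))
c=camera("side"); print("hub side",[ray(c,(324,177),.129).round(4)], "flask",ray(c,(301,198),.19).round(4))
# fit gauge pose to all
from scipy.optimize import least_squares
c=camera("top")
obs=[(220,24,-135,-55,15),(22,484,135,-55,15),(376,82,-135,41,33),(182,550,135,41,33),(224,98,-90,-25,60),(308,133,-90,25,60),(237,66,-112,-25,60),(325,100,-112,25,60)]
P=np.array([G(u,v,z/1000)[:2] for u,v,x,y,z in obs]);Q=np.array([o[2:4] for o in obs])/1000
def f(p):
    C,S=np.cos(p[2]),np.sin(p[2]);return (Q@np.array([[C,S],[-S,C]])+p[:2]-P).ravel()
r=least_squares(f,[.4,.3,1.96+.5]);print(r.x,(r.fun*1000).round(1))
p=r.x;C,S=np.cos(p[2]),np.sin(p[2]);R=np.array([[C,-S],[S,C]])
for u,v,z in [(185,183,.06),(277,222,.06),(125,385,.11),(180,270,.11)]:print((R.T@(G(u,v,z)[:2]-p[:2])*1000).round(1))
E
```

```text
TL [0.6641 0.2266 0.015 ]
BL [0.4171 0.3291 0.015 ]
sTi [0.6279 0.1395 0.033 ]
sBi [0.3828 0.2396 0.033 ]
mL [0.571  0.2338 0.06  ]
mR [0.5504 0.1865 0.06  ]
fL [0.615  0.2143 0.06  ]
fR [0.5963 0.1709 0.06  ]
fbL [0.6317 0.2078 0.06  ]
fbR [0.6134 0.1623 0.06  ]
kn1 [0.4667 0.2496 0.11  ]
kn2 [0.5218 0.2239 0.11  ]
hub [ 0.577  -0.1468  0.129 ]
hub side [array([ 0.576 , -0.1413,  0.129 ])] flask [0.5886 0.0114 0.19  ]
[0.52050774 0.22719406 2.7520628 ] [ 2.1  0.2 -0.6  0.2  2.  -1.5 -2.8  0.9 -1.7  1.9 -2.1 -1.   1.9  0.
  1.2 -0.7]
[-44.2 -25.3]
[-43.1  26.3]
[58.3 -0.3]
[-2.4  2.6]
```

```bash
cat >> h.py <<'E'
from scipy.spatial.transform import Rotation as Ro
GO=np.array([0.5205,0.2272]);GY=2.752
def g2w(x,y):
    C,S=np.cos(GY),np.sin(GY);return GO+np.array([C*x-S*y,S*x+C*y])
def row(pos,xyaw,s=None):
    "normalised shift+turn to reach pos with tool down, tool x at world angle xyaw"
    s=s or read_state(); R0=Ro.from_quat(s["orientation"])
    cx,sx=np.cos(xyaw),np.sin(xyaw)
    R1=Ro.from_matrix(np.array([[cx,sx,0],[sx,-cx,0],[0,0,-1.]]))
    d=R0.inv().apply(np.array(pos)-s["tool_pos"]); t=(R0.inv()*R1).as_rotvec()
    print("shift",(d/.25).round(4),"turn",(t/(np.pi/2)).round(4),"|d|mm",round(1000*np.linalg.norm(d)))
E
python3 - <<'E'
from h import *
k=g2w(.0305,0);print(k, g2w(-.07,0))
row([*k,.2],GY); row([.45,-.10,.24],1.5)
E
```

```text
[0.49228555 0.23878425] [0.58525447 0.20061319]
shift [ 2.1738 -2.552   0.0985] turn [-1.0000e-04 -6.0000e-04 -1.5382e+00] |d|mm 838
shift [ 1.5676 -1.3284 -0.0625] turn [-4.000e-04 -4.000e-04 -7.412e-01] |d|mm 514
```

arm_command --rows '[[[0.9,-0.95,-0.06,0,0,-0.5,94],[0.9,-0.95,-0.06,0,0,-0.5,94],[0.9,-0.95,-0.06,0,0,-0.5,94],[0.9,-0.95,-0.06,0,0,-0.5,94],[0.9,-0.95,-0.06,0,0,-0.5,94],[0.9,-0.95,-0.06,0,0,-0.5,94],[0.9,-0.95,-0.06,0,0,-0.5,94],[0.9,-0.95,-0.06,0,0,-0.5,94],[0.9,-0.95,-0.06,0,0,-0.5,94],[0.9,-0.95,-0.06,0,0,-0.5,94],[0.9,-0.95,-0.06,0,0,-0.5,94],[0.9,-0.95,-0.06,0,0,-0.5,94]]]'

```text
time: 1.25
tool_pos: [0.3234, -0.2457, 0.2394]
orientation: [0.847, 0.531, -0.0, 0.0]
force: [0.5, -0.1, -0.4]
finger_gap: 1.0
grip_force: 0.0
```

Run:
```python
from h import *
s=read_state();print(s["time"],s["tool_pos"],s["joints"].round(2))
row([*g2w(.0305,0),.22],GY)
```

```text
1.25 [ 0.32336561 -0.24570234  0.23938529] [-0.82  0.01  1.8  -0.    1.34 -0.37]
shift [ 2.0388 -0.2363  0.076 ] turn [-4.000e-04  4.000e-04 -1.039e+00] |d|mm 513
```

arm_command --rows '[[[1,-0.12,0.03,0,0,-0.5,94],[1,-0.12,0.03,0,0,-0.5,94],[1,-0.12,0.03,0,0,-0.5,94],[1,-0.12,0.03,0,0,-0.5,94],[1,-0.12,0.03,0,0,-0.5,94],[1,-0.12,0.03,0,0,-0.5,94],[1,-0.12,0.03,0,0,-0.5,94],[1,-0.12,0.03,0,0,-0.5,94],[1,-0.12,0.03,0,0,-0.5,94],[1,-0.12,0.03,0,0,-0.5,94]]]'

```text
time: 2.08
tool_pos: [0.4053, -0.008, 0.2318]
orientation: [0.581, 0.814, -0.0, -0.0]
force: [-0.3, -0.7, -0.1]
finger_gap: 0.999
grip_force: 0.0
```

Run:
```python
from h import *
row([*g2w(.0305,0),.22],GY)
```

```text
shift [0.82   0.6509 0.046 ] turn [-6.000e-04  1.000e-04 -5.406e-01] |d|mm 262
```

arm_command --rows '[[[0.82,0.65,0.046,0,0,-0.54,94],[0.82,0.65,0.046,0,0,-0.54,94],[0.82,0.65,0.046,0,0,-0.54,94],[0.82,0.65,0.046,0,0,-0.54,94],[0.82,0.65,0.046,0,0,-0.54,94],[0.82,0.65,0.046,0,0,-0.54,94],[0.82,0.65,0.046,0,0,-0.54,94],[0.82,0.65,0.046,0,0,-0.54,94],[0.82,0.65,0.046,0,0,-0.54,94],[0.82,0.65,0.046,0,0,-0.54,94],[0.82,0.65,0.046,0,0,-0.54,94]]]'

```text
time: 3.0
tool_pos: [0.4911, 0.2385, 0.2207]
orientation: [0.194, 0.981, -0.0, 0.0]
force: [-0.7, -0.5, -0.6]
finger_gap: 0.999
grip_force: 0.0
```

Run:
```python
from h import *
row([*g2w(.0305,0),.22],GY)
c=camera("wrist");im=c["color"]
for x,y,z in [(-90,-25,60),(-90,25,60),(-44,-25,60),(-44,25,60),(-1,0,110),(63,0,110),(135,-55,15),(-135,-55,15),(-135,41,33),(135,41,33)]:
    p=proj(c,[*g2w(x/1000,y/1000),z/1000])[0]
    if 0<p[0]<640 and 0<p[1]<480: cv2.drawMarker(im,(int(round(p[0])),int(round(p[1]))),(0,0,255),0,12)
cv2.imwrite("pics/w1.png",im)
```

```text
shift [-0.004   0.003   0.0026] turn [-0.0005  0.0001 -0.0011] |d|mm 1
```

View pics/w1.png

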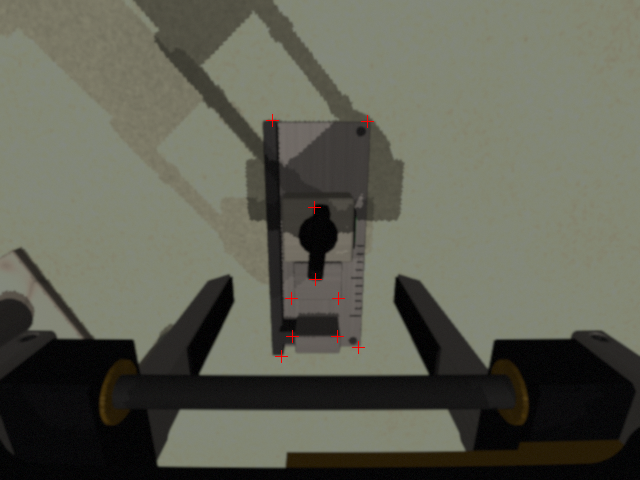

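The wrist view matches the model to within about 3 px. The gauge sits about 2–3 mm toward its −y, and the knob spans (321,207) to (316,278). I'll enlarge this view to refine the estimate.

Run:
```python
from h import *
im=camera("wrist")["color"][110:365,245:385]
cv2.imwrite("pics/w2.png",cv2.convertScaleAbs(np.hstack([cv2.resize(im[:128],None,fx=2.85*1.6,fy=2.85*1.6,interpolation=2)[:590,:390*2]]),alpha=1.7))
a=cv2.resize(im[:130],None,fx=2.8,fy=4.5,interpolation=2);b=cv2.resize(im[125:],None,fx=2.8,fy=4.5,interpolation=2)
o=np.zeros((585,784,3),np.uint8);o[:a.shape[0],:392]=a;o[:b.shape[0],392:]=b
cv2.imwrite("pics/w3.png",cv2.convertScaleAbs(o,alpha=1.7))
```

```text
(no output)
```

View pics/w3.png

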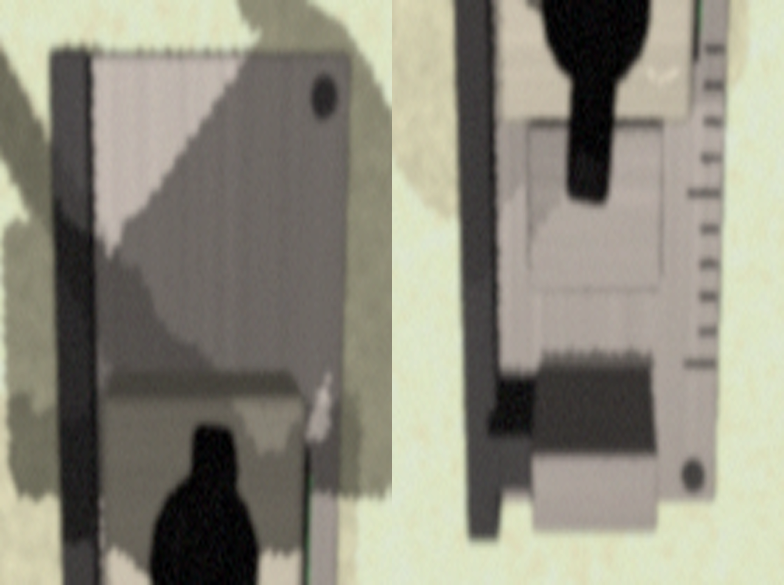

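```bash
cat > fit.py <<'E'
from h import *
from scipy.optimize import least_squares
c=camera("wrist")
L=lambda x,y:(245+(x+.5)/2.8-.5,110+(y+.5)/4.5-.5)
Rr=lambda x,y:(245+(x-391.5)/2.8-.5,235+(y+.5)/4.5-.5)
obs=[(L(350,56),135,-55,15),(L(91,52),135,41,33),(Rr(714,498),-135,-55,15),(Rr(498,538),-135,41,33),(Rr(535,452),-90,25,60),(Rr(655,452),-90,-25,60),(Rr(534,528),-112,25,60),(Rr(657,528),-112,-25,60)]
P=np.array([ray(c,o[0],o[3]/1000)[:2] for o in obs]);Q=np.array([o[1:3] for o in obs])/1000
def f(p):
    C,S=np.cos(p[2]),np.sin(p[2]);return (Q@np.array([[C,S],[-S,C]])+p[:2]-P).ravel()
p=least_squares(f,[.52,.227,2.752]).x;print(p,(f(p)*1000).round(1))
C,S=np.cos(p[2]),np.sin(p[2]);R=np.array([[C,-S],[S,C]])
for n,uv,z in [("mf",Rr(527,288),.06),("mf",Rr(660,289),.06),("kfar",L(214,428),.11),("knear",Rr(587,200),.11)]:print(n,(R.T@(ray(c,uv,z)[:2]-p[:2])*1000).round(1),ray(c,uv,z).round(4))
E
python3 fit.py
```

```text
[0.52125135 0.23102104 2.74966466] [-1.3  1.7 -2.3 -0.2  1.5 -0.1  1.2 -0.  -0.5 -1.5  0.7  1.2  0.1 -1.
  0.5 -0.1]
mf [-45.7  25.8] [0.5537 0.1897 0.06  ]
mf [-45.9 -24.5] [0.573  0.2361 0.06  ]
kfar [64.4 -2.1] [0.4625 0.2576 0.11  ]
knear [-1.6  3.3] [0.5214 0.2273 0.11  ]
```

```bash
sed -i 's/^GO=.*/GO=np.array([0.521,0.229]);GY=2.751/' h.py
python3 - <<'E'
from h import *
row([.493,.2397,.0975],2.69)
E
```

```text
shift [-0.0064  0.0041  0.4934] turn [0.     0.0003 0.0395] |d|mm 123
```

arm_command --rows '[[[-0.006,0.004,0.2,0,0,0.04,60],[-0.006,0.004,0.32,0,0,0.04,60],[-0.006,0.004,0.42,0,0,0.04,60],[-0.006,0.004,0.48,0,0,0.04,50],[-0.006,0.004,0.493,0,0,0.04,40],[-0.006,0.004,0.493,0,0,0.04,30],[-0.006,0.004,0.493,0,0,0.04,20],[-0.006,0.004,0.493,0,0,0.04,10],[-0.006,0.004,0.493,0,0,0.04,0],[-0.006,0.004,0.493,0,0,0.04,0],[-0.006,0.004,0.493,0,0,0.04,0],[-0.006,0.004,0.493,0,0,0.04,0],[-0.006,0.004,0.493,0,0,0.04,0]]]'

```text
time: 4.23
tool_pos: [0.4945, 0.2414, 0.1001]
orientation: [0.223, 0.975, 0.001, 0.002]
force: [-1.1, -1.1, 11.8]
finger_gap: 0.15
grip_force: 38.4
```

arm_command --rows '[[[0,0,-0.01,0,0,0,0],[0.02,-0.001,-0.01,0,0,0,0],[0.04,-0.002,-0.01,0,0,0,0],[0.06,-0.0035,-0.01,0,0,0,0],[0.08,-0.005,-0.01,0,0,0,0],[0.1,-0.006,-0.01,0,0,0,0],[0.11,-0.0065,-0.01,0,0,0,0],[0.11,-0.0065,-0.01,0,0,0,0]]]'

```text
time: 4.9
tool_pos: [0.4669, 0.2527, 0.1001]
orientation: [0.223, 0.975, 0.001, -0.0]
force: [0.4, 4.1, 4.1]
finger_gap: 0.148
grip_force: 36.9
```

arm_command --rows '[[[0,0,0,0,0,0,40],[0,0,0,0,0,0,60],[0,0,0,0,0,0,60],[0,0,-0.1,0,0,0,60],[0,0,-0.25,0,0,0,60],[0,0,-0.4,0,0,0,60],[0,0,-0.55,0,0,0,60],[0,0,-0.7,0,0,0,60],[0,0,-0.7,0,0,0,60]]]'

```text
time: 5.65
tool_pos: [0.4694, 0.2517, 0.2814]
orientation: [0.223, 0.975, 0.002, 0.004]
force: [0.8, 0.8, 1.4]
finger_gap: 0.635
grip_force: 0.0
```

```bash
sed -i 's/^GO=.*/GO=np.array([0.5215,0.2303]);GY=2.752/' h.py
python3 - <<'E'
from h import *
row([.577,-.145,.25],2.1)
E
```

```text
shift [-1.0763 -1.243   0.1262] turn [0.005  0.0034 0.3769] |d|mm 412
```

arm_command --rows '[[[-0.9,-0.99,0,0.005,0.003,0.37,60],[-0.9,-0.99,0,0.005,0.003,0.37,60],[-0.9,-0.99,0,0.005,0.003,0.37,60],[-0.9,-0.99,0,0.005,0.003,0.37,60],[-0.9,-0.99,0,0.005,0.003,0.37,60],[-0.9,-0.99,0,0.005,0.003,0.37,60],[-0.9,-0.99,0,0.005,0.003,0.37,60],[-0.9,-0.99,0,0.005,0.003,0.37,60],[-0.9,-0.99,0,0.005,0.003,0.37,60],[-0.9,-0.99,0,0.005,0.003,0.37,60],[-0.9,-0.99,0,0.005,0.003,0.37,60],[-0.9,-0.99,0,0.005,0.003,0.37,60]]]'

```text
time: 6.65
tool_pos: [0.5613, -0.0678, 0.274]
orientation: [0.492, 0.87, -0.004, -0.004]
force: [1.2, -0.5, -0.0]
finger_gap: 0.638
grip_force: 0.0
```

Run:
```python
from h import *
row([.577,-.145,.25],2.1)
c=camera("wrist");im=c["color"]
for z in (.014,.074,.129):
    q=proj(c,[.577,-.145,z])[0];print(q)
    cv2.drawMarker(im,tuple(int(round(v)) for v in q),(0,0,255),0,10)
cv2.imwrite("pics/w4.png",cv2.convertScaleAbs(im,alpha=1.5))
t=camera("top");s=cv2.resize(t["color"][165:335,130:250],None,fx=3.5,fy=3.5,interpolation=2)
cv2.imwrite("pics/t2.png",cv2.convertScaleAbs(s,alpha=1.5))
```

```text
shift [-0.2974 -0.1042  0.096 ] turn [-0.0067 -0.0027  0.0076] |d|mm 82
[296.30682339 263.98286543]
[293.2599838  282.12981673]
[289.56267751 304.16626847]
```

View pics/w4.png

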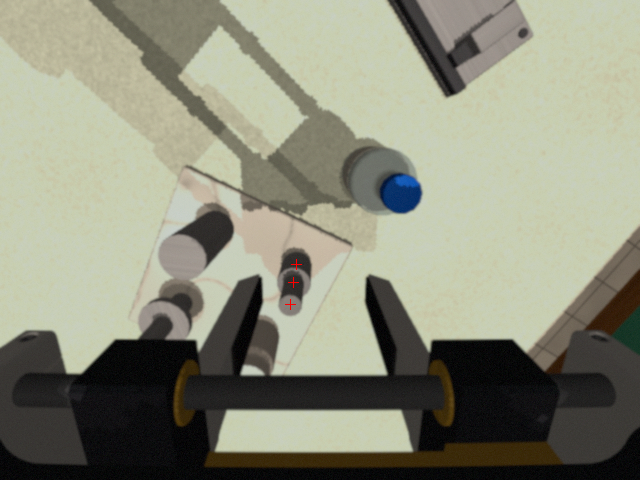

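View pics/t2.png

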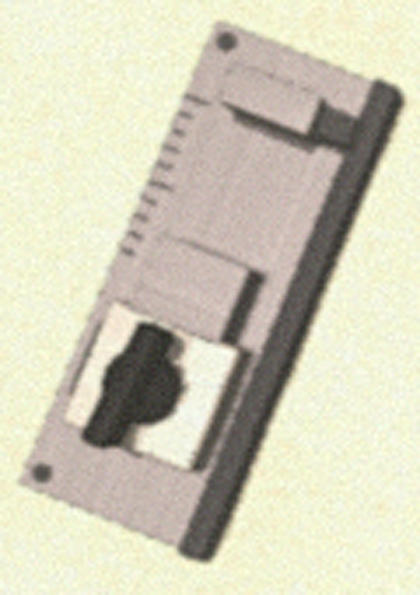

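The wrist view shows my hub marker centred on the neck top at (290,304). The top crop shows the jaw opened to about 74 mm. Next I'll descend on the hub.

arm_command --rows '[[[-0.15,-0.05,0.05,-0.006,-0.003,0.007,60],[-0.297,-0.104,0.096,-0.006,-0.003,0.007,60],[-0.297,-0.104,0.096,-0.006,-0.003,0.007,60],[-0.297,-0.104,0.096,-0.006,-0.003,0.007,60],[-0.297,-0.104,0.096,-0.006,-0.003,0.007,60]]]'

```text
time: 7.17
tool_pos: [0.5779, -0.1449, 0.2509]
orientation: [0.497, 0.868, -0.0, 0.001]
force: [-0.6, 0.2, -0.9]
finger_gap: 0.638
grip_force: 0.0
```

Run:
```python
from h import *
row([.577,-.145,.103],2.1)
```

```text
shift [ 0.0024 -0.0038  0.5915] turn [0.0005 0.0009 0.0004] |d|mm 148
```

arm_command --rows '[[[0.002,-0.004,0.15,0,0,0,60],[0.002,-0.004,0.3,0,0,0,60],[0.002,-0.004,0.42,0,0,0,60],[0.002,-0.004,0.52,0,0,0,60],[0.002,-0.004,0.57,0,0,0,60],[0.002,-0.004,0.59,0,0,0,60],[0.002,-0.004,0.59,0,0,0,45],[0.002,-0.004,0.59,0,0,0,36],[0.002,-0.004,0.59,0,0,0,32],[0.002,-0.004,0.59,0,0,0,29],[0.002,-0.004,0.59,0,0,0,27],[0.002,-0.004,0.59,0,0,0,25],[0.002,-0.004,0.59,0,0,0,23],[0.002,-0.004,0.59,0,0,0,15],[0.002,-0.004,0.59,0,0,0,0],[0.002,-0.004,0.59,0,0,0,0],[0.002,-0.004,0.59,0,0,0,0],[0.002,-0.004,0.59,0,0,0,0]]]'

```text
time: 8.67
tool_pos: [0.5781, -0.1465, 0.1038]
orientation: [0.498, 0.867, 0.0, 0.002]
force: [1.9, 1.3, 5.0]
finger_gap: 0.246
grip_force: 30.0
```

Run:
```python
from h import *
row([.577,-.145,.33],2.1)
```

```text
shift [ 0.0044  0.0012 -0.9046] turn [ 0.0014  0.0023 -0.0003] |d|mm 226
```

arm_command --rows '[[[0,0,-0.02,0,0,0,0],[0,0,-0.08,0,0,0,0],[0,0,-0.2,0,0,0,0],[0,0,-0.33,0,0,0,0],[0,0,-0.46,0,0,0,0],[0,0,-0.6,0,0,0,0],[0,0,-0.74,0,0,0,0],[0,0,-0.84,0,0,0,0],[0,0,-0.9,0,0,0,0],[0,0,-0.9,0,0,0,0],[0,0,-0.9,0,0,0,0]]]'

```text
time: 9.58
tool_pos: [0.5761, -0.1463, 0.3274]
orientation: [0.498, 0.867, -0.001, 0.0]
force: [-0.9, 1.0, -4.3]
finger_gap: 0.247
grip_force: 30.0
```

Run:
```python
from h import *
t=g2w(-.058,0);print(t)
row([*t,.33],2.6)
```

```text
[0.5751537  0.20827093]
shift [ 1.2265  0.7122 -0.0132] turn [-0.001   0.0008 -0.3186] |d|mm 355
```

arm_command --rows '[[[0.05,0.03,-0.013,0,0,-0.01,0],[0.15,0.087,-0.013,0,0,-0.03,0],[0.26,0.15,-0.013,0,0,-0.06,0],[0.37,0.215,-0.013,0,0,-0.09,0],[0.48,0.28,-0.013,0,0,-0.12,0],[0.59,0.343,-0.013,0,0,-0.15,0],[0.7,0.406,-0.013,0,0,-0.18,0],[0.81,0.47,-0.013,0,0,-0.21,0],[0.89,0.517,-0.013,0,0,-0.24,0],[0.95,0.55,-0.013,0,0,-0.27,0],[0.98,0.57,-0.013,0,0,-0.3,0],[0.98,0.57,-0.013,0,0,-0.31,0]]]'

```text
time: 10.58
tool_pos: [0.5746, 0.1403, 0.3284]
orientation: [0.271, 0.963, -0.001, -0.002]
force: [0.4, 0.3, -4.2]
finger_gap: 0.24
grip_force: 30.0
```

Run:
```python
from h import *
row([*g2w(-.058,0),.25],2.6)
```

```text
shift [0.1391 0.2338 0.3134] turn [-0.0017 -0.0017 -0.005 ] |d|mm 104
```

arm_command --rows '[[[0.04,0.07,0.05,0,0,0,0],[0.09,0.15,0.1,0,0,0,0],[0.13,0.21,0.16,0,0,0,0],[0.139,0.234,0.22,0,0,0,0],[0.139,0.234,0.27,0,0,0,0],[0.139,0.234,0.3,0,0,0,0],[0.139,0.234,0.31,0,0,0,0],[0.139,0.234,0.31,0,0,0,0],[0.139,0.234,0.31,0,0,0,0]]]'

```text
time: 11.33
tool_pos: [0.5779, 0.2047, 0.2536]
orientation: [0.274, 0.962, -0.001, 0.001]
force: [0.0, -0.2, -3.2]
finger_gap: 0.242
grip_force: 30.0
```

Run:
```python
from h import *
s=read_state();row([*g2w(-.058,0),.1058],2.6)
d=s["tool_pos"][:2]-GO;C,S=np.cos(GY),np.sin(GY);print("gauge xy",C*d[0]+S*d[1],-S*d[0]+C*d[1])
```

```text
shift [0.0186 0.0068 0.5912] turn [-0.0004  0.0018 -0.009 ] |d|mm 148
gauge xy -0.061896636223457466 0.0022708894723512396
```

arm_command --rows '[[[0.01,0.006,0.08,0,0,0,0],[0.018,0.007,0.18,0,0,0,0],[0.018,0.007,0.28,0,0,0,0],[0.018,0.007,0.38,0,0,0,0],[0.018,0.007,0.46,0,0,0,0],[0.018,0.007,0.51,0,0,0,0],[0.018,0.007,0.54,0,0,0,0],[0.018,0.007,0.55,0,0,0,0],[0.018,0.007,0.55,0,0,0,0],[0.018,0.007,0.55,0,0,0,0]]]'

```text
time: 12.17
tool_pos: [0.5761, 0.2089, 0.1171]
orientation: [0.274, 0.962, -0.0, 0.002]
force: [0.5, 0.9, -4.3]
finger_gap: 0.243
grip_force: 30.0
```

Run:
```python
from h import *
s=read_state();row([*g2w(-.058,0),.1058],2.6);print(s["force"])
d=s["tool_pos"][:2]-GO;C,S=np.cos(GY),np.sin(GY);print("gauge xy",C*d[0]+S*d[1],-S*d[0]+C*d[1])
c=camera("side");im=c["color"][260:440,210:420]
cv2.imwrite("pics/s2.png",cv2.resize(cv2.convertScaleAbs(im,alpha=1.4),None,fx=3.3,fy=3.3,interpolation=2))
```

```text
shift [ 0.0022 -0.0042  0.0453] turn [ 0.0007  0.0028 -0.0086] |d|mm 11
[ 0.5219881   0.90682872 -4.30580661]
gauge xy -0.05865349079608539 -0.0009447720405108308
```

View pics/s2.png

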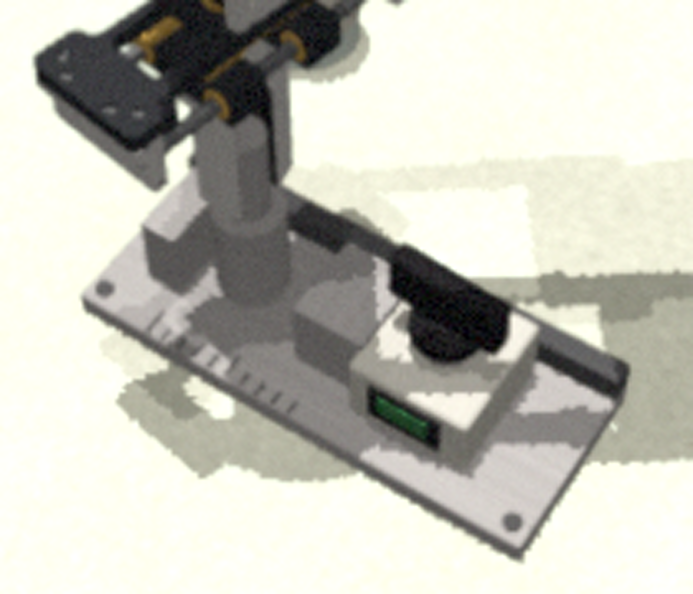

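The side view shows the hub, at (250,250) in the crop, hanging upright between the jaws and clear of both. I'll lower it slowly.

arm_command --rows '[[[0,0,0.012,0,0,0,0],[0,0,0.024,0,0,0,0],[0,0,0.032,0,0,0,0],[0,0,0.037,0,0,0,0],[0,0,0.041,0,0,0,0],[0,0,0.044,0,0,0,0],[0,0,0.044,0,0,0,0]]]'

```text
time: 12.8
tool_pos: [0.5751, 0.2088, 0.1049]
orientation: [0.274, 0.962, -0.001, 0.001]
force: [-0.6, 0.5, -4.0]
finger_gap: 0.246
grip_force: 30.0
```

arm_command --rows '[[[0,0,0.002,0,0,0,0],[0,0,0.004,0,0,0,0],[0,0,0.006,0,0,0,0],[0,0,0.006,0,0,0,0]]]'

```text
time: 13.13
tool_pos: [0.5752, 0.2088, 0.1048]
orientation: [0.274, 0.962, -0.0, 0.002]
force: [-2.0, -1.2, 5.1]
finger_gap: 0.245
grip_force: 30.0
```

arm_command --rows '[[[0,0,-0.004,0,0,0,0],[0,0,-0.004,0,0,0,26],[0,0,-0.004,0,0,0,30],[0,0,-0.004,0,0,0,40],[0,0,-0.004,0,0,0,60],[0,0,-0.004,0,0,0,60],[0,0,-0.08,0,0,0,60],[0,0,-0.2,0,0,0,60],[0,0,-0.35,0,0,0,60],[0,0,-0.45,0,0,0,60],[0,0,-0.45,0,0,0,60],[0,0,-0.45,0,0,0,60]]]'

```text
time: 14.13
tool_pos: [0.5758, 0.2092, 0.2176]
orientation: [0.274, 0.962, 0.0, 0.003]
force: [-1.1, -0.2, 0.1]
finger_gap: 0.638
grip_force: 0.0
```

Run:
```python
from h import *
row([.468,.2524,.20],2.69)
c=camera("top");im=c["color"][165:335,130:250]
cv2.imwrite("pics/t3.png",cv2.convertScaleAbs(cv2.resize(im,None,fx=3.5,fy=3.5,interpolation=2),alpha=1.5))
```

```text
shift [ 0.4581 -0.0804  0.0676] turn [ 0.0012  0.0035 -0.0657] |d|mm 117
```

arm_command --rows '[[[0.15,-0.03,0.02,0,0.003,-0.03,60],[0.3,-0.05,0.04,0,0.003,-0.06,60],[0.458,-0.08,0.06,0,0.003,-0.066,60],[0.458,-0.08,0.06,0,0.003,-0.066,60],[0.458,-0.08,0.06,0,0.003,-0.066,60],[0.458,-0.08,0.06,0,0.003,-0.066,60]]]'

```text
time: 14.68
tool_pos: [0.4671, 0.2521, 0.1996]
orientation: [0.223, 0.975, -0.001, -0.001]
force: [1.1, 0.9, -0.4]
finger_gap: 0.637
grip_force: 0.0
```

Run:
```python
from h import *
row([.468,.2524,.101],2.69)
```

```text
shift [-0.0038  0.0034  0.3942] turn [-0.0012 -0.0016  0.0006] |d|mm 99
```

arm_command --rows '[[[0,0.001,0.12,0,0,0,60],[0,0.001,0.24,0,0,0,60],[0,0.001,0.33,0,0,0,60],[0,0.001,0.38,0,0,0,50],[0,0.001,0.393,0,0,0,40],[0,0.001,0.393,0,0,0,30],[0,0.001,0.393,0,0,0,20],[0,0.001,0.393,0,0,0,10],[0,0.001,0.393,0,0,0,0],[0,0.001,0.393,0,0,0,0],[0,0.001,0.393,0,0,0,0],[0,0.001,0.393,0,0,0,0]]]'

```text
time: 15.68
tool_pos: [0.4675, 0.2526, 0.1032]
orientation: [0.224, 0.975, 0.0, -0.0]
force: [-0.1, -0.6, 3.8]
finger_gap: 0.149
grip_force: 30.0
```

View pics/t3.png

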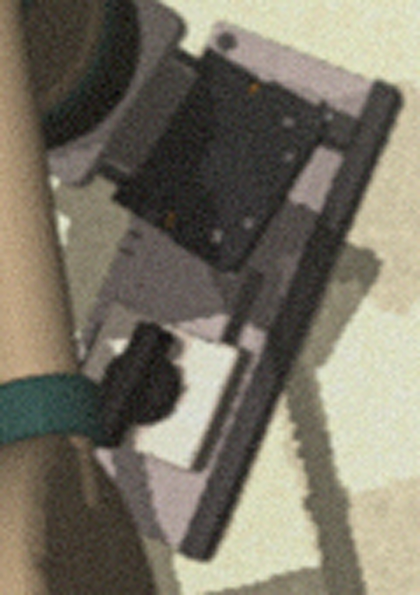

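The gripper hides the hub in this crop, at about (230,150). The knob is gripped at (145,385). Now I'll close the jaw.

arm_command --rows '[[[-0.01,0.0006,0,0,0,0,0],[-0.022,0.0013,0,0,0,0,0],[-0.034,0.002,0,0,0,0,0],[-0.046,0.0028,0,0,0,0,0],[-0.058,0.0035,0,0,0,0,0],[-0.07,0.0042,0,0,0,0,0],[-0.078,0.0047,0,0,0,0,0],[-0.085,0.0051,0,0,0,0,0],[-0.092,0.0055,0,0,0,0,0],[-0.099,0.006,0,0,0,0,0],[-0.106,0.0064,0,0,0,0,0],[-0.112,0.0067,0,0,0,0,0],[-0.112,0.0067,0,0,0,0,0]]]'

```text
time: 16.77
tool_pos: [0.4918, 0.2425, 0.1031]
orientation: [0.224, 0.975, 0.0, -0.002]
force: [-4.1, 1.4, 6.4]
finger_gap: 0.148
grip_force: 30.0
```

Run:
```python
from h import *
s=read_state();d=s["tool_pos"][:2]-GO;C,S=np.cos(GY),np.sin(GY);print("gauge xy",C*d[0]+S*d[1],-S*d[0]+C*d[1]); f=s["force"];print("fx",C*f[0]+S*f[1],-S*f[0]+C*f[1])
```

```text
gauge xy 0.03213472122168529 -3.4781591196781855e-05
fx 4.302594456954416 0.27745381452937745
```

arm_command --rows '[[[-0.004,0.0002,0,0,0,0,0],[-0.008,0.0005,0,0,0,0,0],[-0.012,0.0007,0,0,0,0,0],[-0.016,0.001,0,0,0,0,0],[-0.016,0.001,0,0,0,0,0]]]'

```text
time: 17.18
tool_pos: [0.4953, 0.2411, 0.1031]
orientation: [0.224, 0.975, 0.0, -0.002]
force: [-4.2, 0.6, 7.8]
finger_gap: 0.15
grip_force: 30.0
```

arm_command --rows '[[[-0.003,0.0002,0,0,0,0,0],[-0.006,0.0004,0,0,0,0,0],[-0.009,0.0006,0,0,0,0,0],[-0.009,0.0006,0,0,0,0,0]]]'

```text
time: 17.52
tool_pos: [0.4973, 0.2402, 0.1032]
orientation: [0.224, 0.975, 0.0, -0.002]
force: [-4.9, 1.1, 7.9]
finger_gap: 0.148
grip_force: 30.0
```

arm_command --rows '[[[-0.002,0.0001,0,0,0,0,0],[-0.004,0.0002,0,0,0,0,0],[-0.006,0.0004,0,0,0,0,0],[-0.006,0.0004,0,0,0,0,0]]]'

```text
time: 17.85
tool_pos: [0.4986, 0.2397, 0.1031]
orientation: [0.224, 0.975, 0.0, -0.002]
force: [-4.2, 1.7, 6.4]
finger_gap: 0.149
grip_force: 30.0
```

arm_command --rows '[[[-0.002,0.0001,0,0,0,0,0],[-0.004,0.0002,0,0,0,0,0],[-0.006,0.0004,0,0,0,0,0],[-0.006,0.0004,0,0,0,0,0]]]'

```text
time: 18.18
tool_pos: [0.5, 0.2391, 0.1031]
orientation: [0.224, 0.975, 0.0, -0.002]
force: [-4.7, 2.0, 8.5]
finger_gap: 0.147
grip_force: 30.0
```

arm_command --rows '[[[-0.002,0.0001,0,0,0,0,0],[-0.004,0.0002,0,0,0,0,0],[-0.006,0.0004,0,0,0,0,0],[-0.006,0.0004,0,0,0,0,0]]]'

```text
time: 18.52
tool_pos: [0.5002, 0.239, 0.1031]
orientation: [0.224, 0.975, 0.001, -0.004]
force: [-7.0, 2.8, 9.7]
finger_gap: 0.149
grip_force: 30.0
```

arm_command --rows '[[[-0.002,0.0001,0,0,0,0,0],[-0.005,0.0003,0,0,0,0,0],[-0.005,0.0003,0,0,0,0,0],[-0.005,0.0003,0,0,0,0,0],[-0.005,0.0003,0,0,0,0,0],[-0.005,0.0003,0,0,0,0,0]]]'

```text
time: 19.02
tool_pos: [0.5003, 0.239, 0.1031]
orientation: [0.224, 0.975, 0.001, -0.005]
force: [-8.5, 4.2, 10.4]
finger_gap: 0.145
grip_force: 30.0
```

Run:
```python
from h import *
s=read_state();print(s["joints"].round(2))
c=camera("side");im=c["color"][260:440,210:420]
cv2.imwrite("pics/s3.png",cv2.resize(cv2.convertScaleAbs(im,alpha=1.4),None,fx=3.3,fy=3.3,interpolation=2))
```

```text
[ 0.32  0.34  1.73  0.01  1.08 -0.81]
```

View pics/s3.png

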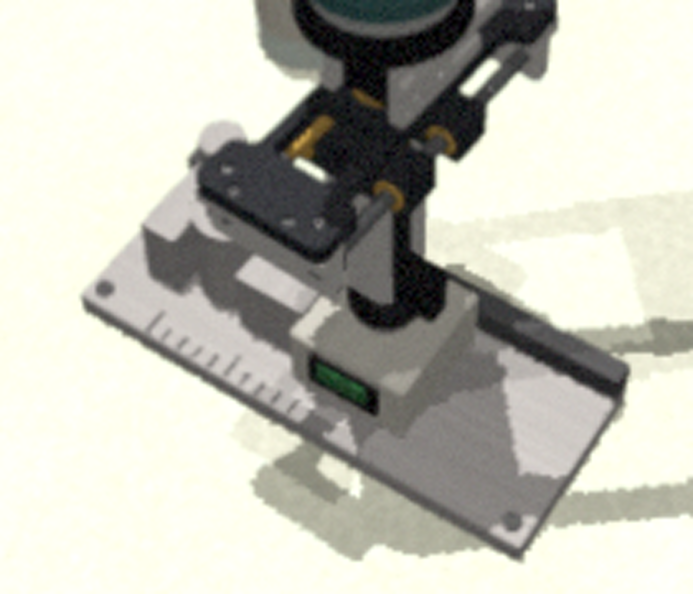

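The side view shows the jaws closed on the upright hub, with the carriage at (390,350). The press is about 9 N. Now I'll turn the knob clockwise in stages.

arm_command --rows '[[[0,0,-0.003,0,0,0.06,0],[0,0,-0.003,0,0,0.12,0],[0,0,-0.003,0,0,0.18,0],[0,0,-0.003,0,0,0.24,0],[0,0,-0.003,0,0,0.3,0],[0,0,-0.003,0,0,0.36,0],[0,0,-0.003,0,0,0.42,0],[0,0,-0.003,0,0,0.42,0]]]'

```text
time: 19.73
tool_pos: [0.5006, 0.2393, 0.1032]
orientation: [0.529, 0.849, -0.001, -0.005]
force: [-7.7, 4.6, 6.3]
finger_gap: 0.146
grip_force: 30.0
```

```bash
cat > st.py <<'E'
from h import *
s=read_state();d=s["tool_pos"][:2]-GO;C,S=np.cos(GY),np.sin(GY);f=s["force"]
print("gauge xy",C*d[0]+S*d[1],-S*d[0]+C*d[1],"f",C*f[0]+S*f[1],-S*f[0]+C*f[1],f[2],"T",s["torque"])
X=Ro.from_quat(s["orientation"]).as_matrix()[:,0];print("yaw rel",np.arctan2(X[1],X[0])-GY)
E
python3 st.py
```

```text
gauge xy 0.022727398561600335 -0.0003885421605663939 f 8.841572222719263 -1.2943652999675392 6.25033265215562 T [ 0.92283926  0.98801716 -0.02348371]
yaw rel -0.7254983017650396
```

arm_command --rows '[[[0,0,0,0,0,0.06,0],[0,0,0,0,0,0.12,0],[0,0,0,0,0,0.18,0],[0,0,0,0,0,0.24,0],[0,0,0,0,0,0.3,0],[0,0,0,0,0,0.36,0],[0,0,0,0,0,0.41,0],[0,0,0,0,0,0.44,0],[0,0,0,0,0,0.46,0],[0,0,0,0,0,0.46,0]]]'

```text
time: 20.57
tool_pos: [0.5011, 0.2393, 0.1032]
orientation: [0.794, 0.608, -0.002, -0.004]
force: [-5.5, 4.7, 4.7]
finger_gap: 0.145
grip_force: 30.0
```

```bash
python3 st.py
```

```text
gauge xy 0.022281090875531255 -0.0005914901965969385 f 6.891848818547649 -2.2537385672353514 4.674048576677858 T [ 0.7905488   0.88498723 -0.11064363]
yaw rel -1.445872358268891
```

arm_command --rows '[[[0,0,0,0,0,0,20],[0,0,0,0,0,0,30],[0,0,0,0,0,0,40],[0,0,0,0,0,0,40],[0,0,-0.06,0,0,0,40],[0,0,-0.18,0,0,0,40],[0,0,-0.32,0,0,0,40],[0,0,-0.48,0,0,0,40],[0,0,-0.64,0,0,0,40],[0,0,-0.8,0,0,0,40],[0,0,-0.8,0,0,0,40],[0,0,-0.8,0,0,0,40]]]'

```text
time: 21.57
tool_pos: [0.506, 0.2374, 0.3057]
orientation: [0.794, 0.608, 0.002, 0.0]
force: [-0.0, -0.3, -0.9]
finger_gap: 0.423
grip_force: 0.0
```

Run:
```python
from h import *
c=camera("side");a=cv2.resize(c["color"][260:440,210:420],None,fx=2.6,fy=2.6,interpolation=2)
cv2.imwrite("pics/s4.png",cv2.convertScaleAbs(a,alpha=1.4))
```

```text
(no output)
```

View pics/s4.png

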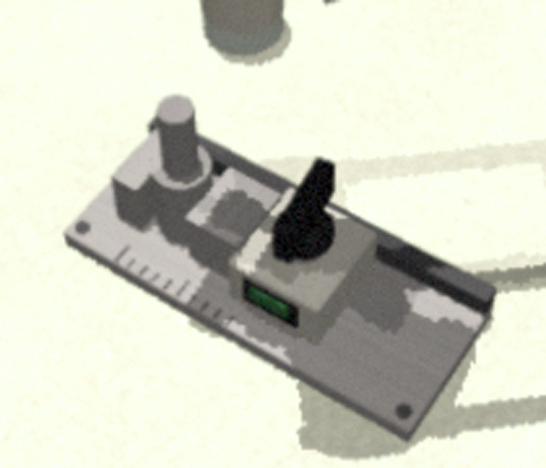

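The side view shows the hub upright between the jaws, with its neck top at (176,106) in the crop, and the knob turned across the slide. One quick check of the hub's y position, then I'll hand in if it's good.

Run:
```python
from h import *
c=camera("side");w=ray(c,(210+176.5/2.6-.5,260+106.5/2.6-.5),.13)
C,S=np.cos(GY),np.sin(GY);d=w[:2]-GO;y=-S*d[0]+C*d[1];print(w,"gauge",C*d[0]+S*d[1],y)
if abs(y)<.014: print(hand_in())
```

```text
[0.58665865 0.20282319 0.13      ] gauge -0.07071192805590791 0.0006697888005011733
the job is handed in; nothing more can be done
None
```

The hub stands upright between the jaws about 1 mm off their centre line. I pressed the jaw shut with about 9 N, turned the clamp knob to about 1.45 rad, and handed the job in at about 22 s. No result came back from the judge, and I did not re-photograph the other parts before handing in.

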